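Put the stapler away in the hidden drawer

ROBOT

A 7-joint arm with a two-finger parallel gripper is mounted at the origin on the work surface. World frame = base frame: x ahead of the robot, y to its left, z up, the work surface at z = 0. Lengths are in m, angles in rad, forces in N, time in s.
With the tool pointing down it reaches from about 0.4 to 0.85 m from the base axis. Payload 4.5 kg.
Tool frame: the origin (TCP) lies between the finger pads; the fingertips stand 11 mm ahead of it and the grasp point (between the pads) lies 8 mm behind it (r.tip_reach is the distance from the TCP to the fingertips, in m); x points along the fingers, y is the direction in which the jaws open and shut, and the axes are right-handed (so a half turn about x gives the same grasp; the last joint's range is limited). The gripper opens to 88 mm and grips with 3 to 60 N. Pads are 18 mm wide; open, the fingers measure 123 mm over their backs; the gripper's body (75 mm by 187 mm) begins 45 mm behind the grasp point.
Start: joints at [-1.118, 0.689, -0.195, 1.565, 0.157, 0.902, -0.215], TCP at [0.254, 0.571, 0.25] pointing down, gripper open.
Joint ranges: [-3.01, 3.01], [-0.46, 2.08], [-1.47, 1.51], [0.13, 2.56], [-1, 4.14], [0.04, 2.09], [-2.66, 2.66]. Speed limits (rad/s): [2.57, 2.57, 3.14, 3.14, 3.14, 3.14, 3.14].

INTERFACE

Orientations are given as a unit quaternion [x, y, z, w].
In Python, from plant import r gives the robot as it stands.
- The arm moves only by the tool drive_tool, never from a script. Its argument "deltas" is a list of rows, each a list of 3 entries, a list of its own where there are three numbers: the turn, a rotation vector about the tool's x, y, z in degrees, then the shift along the tool's x, y, z in cm, then the finger opening in cm, from 0 to 8.81. A call has 1 to 12 rows; each row shifts and turns the commanded pose from where the row before left it, along the tool's axes as they then stand; what a row does not reach is not made up. A row lasts 1/12 s, in which the tool goes at most 41.7 mm and 7.16 degrees, less where a joint would pass 70% of its speed; a pose out of reach is approached as far as the arm can. A call is refused whole if a number of a shift passes 4.17 or a number of a turn 7.16, either way. A call with a gripper value outside its range is refused whole. The fingers move at their own pace and stop on an object; "force" is the grip in N (left out, the last holds). Time passes only in rows, so rows that do not move let the fingers close. It gives the time, the measured TCP pose, the force and the opening at its end, in the units of the state.
- r.get_state(): the state, without advancing time (a new reading comes with each control period).
- r.snapshot(name): name is "scene" or "top" or "wrist"; returns a dict with "color" (384x512x3 uint8, red, green, blue), "fov_y" (degrees; the focal length in pixels is half the picture's height over the tangent of half this angle, whatever the lens; pixels are square), "cx", "cy" (the principal point, pixels), "extrinsics" (4x4, takes a point from world to camera coordinates); the wrist camera has in their place "tool_from_camera" (4x4, takes a point from camera to tool coordinates, whose origin is the TCP and whose axes are the tool frame's). Camera axes: x right, y up, looking along -z (the intrinsics and any distortion apply to the point x, -y, -z); pixel columns grow to the right and rows downward; lengths in m; the calibration is good to about 2 mm. The wrist camera is an equidistant fisheye: a pixel r from the principal point sees the ray r / f radians off the axis. A picture is of the moment at which its call begins: read the wrist's pose just before it. There is no depth.
- r.finish_job(): hands the job in, once; it reports no verdict.
The state is a dict: "clock": time; "q": joint angles; "qd": joint speeds; "joint_torque": joint torques, N m; "tool_pos": TCP position; "eef_rot": TCP orientation; "contact_force": force on the tool from outside, world axes, zero at the start; "moment": the same for the moment, N m; "opening": opening from 0.0 (shut) to 1.0 (fully open).
Only numpy, scipy, OpenCV 4.12 (cv2) and the standard library are available. Lean on these libraries where they do the work, as an engineer would, in place of code of your own. Each camera call takes 0.05 s, during which the arm holds its last target. There are 200 camera calls.

TASK

Press the steel push plate on top of the wooden desk unit to release its hidden drawer, and set the stapler upright on its base in the drawer's long bay. Then push the drawer's front until the latch catches and it stays shut by itself. Leave everything else where it stands.

Things in the scene. Friction and masses are not known exactly. Their poses are not given: they have to be found in the camera images.
- unit: Low fixed light-wood desk unit, 190 (x) x 270 (y) x 76 mm high. Origin: centre of underside, on the table; z up. Its -x face, towards the robot, is wholly the front (12 mm thick, 4 to 76 mm above the table) of a hidden drawer without handle. The edge of its top board is at x = -79 mm. Two pots, 33 mm tall, stand on the rear half of its top.
- plate_top (a point): Centre of the upper face of the steel push plate, 36 (x) x 32 (y) mm, 10 mm proud of the unit's top (86 mm above the table when up), at the unit's front right corner (-45, -105 mm in the unit's frame). Pressed straight down it moves 8 mm against a spring (2 N at first, 6 N at the bottom) and comes up again when let go.
- latch (a joint): How far the push plate is down, m: 0 up, 0.008 at its stop. Somewhere between 0.003 and 0.007 it lets the drawer go.
- drawer (a joint): How far the drawer is out, m: 0 shut and latched, 0.125 fully out (to the unit's -x). Once released, a damped spring drives it fully out in about 1 s and keeps it there (7 N when shut, 2 N when out). Pushed in to about -0.002 (stop at -0.0035; up to 15 N over the last mm) it is caught by the latch and stays at about 0 when let go.
- drawer_front (a point): Middle of the upper edge of the drawer front's outer face, 76 mm above the table; moves with the drawer, axes as the unit's. The face reaches 72 mm down from here and 135 mm to either side.
- bay (a point): On the floor of the drawer's long bay, 11 mm above the table; moves with the drawer, axes as the unit's. Fully out, it is 64 mm from the drawer front's inside (-x), 64 mm from the edge of the unit's top board (+x), 77 mm from the side wall (-y) and divider (+y), both 22 mm above the floor. The bay runs to 87 mm in +x, 56 mm high under the board. The stapler fits in along y, nose either way.
- stapler: Black desk stapler with steel inside, 132 mm long (its x, nose to +x), 30 mm wide (y), 52 mm tall; 0.15 to 0.3 kg. Origin: centre of its underside; z up. The upper arm is 28 mm wide, flat-sided, and lies 28 to 49 mm above the underside at mid length; grip it there, across its width, from above. The base below is 8 mm thick and 30 mm wide. It stands on the table, at one of three spots to the right.
- tape: Bystander: grey tape dispenser, 135 x 55 x 78 mm, origin centre of underside, long axis x, at another of the three spots.
- phone: Bystander: phone lying flat, 150 x 74 x 9 mm, origin centre of underside, long axis x, at the third spot.
- frame: Bystander: small framed wooden picture panel lying flat, 200 x 150 x 14 mm, origin centre of underside, on the left.
- glue: Bystander: white glue bottle, 37 mm wide and 135 mm tall, upright, on the far left, origin centre of underside.
- pot_a: Bystander: small clear pot, 47 mm wide, 33 mm tall, on top of the unit, origin centre of underside.
- pot_b: Bystander: a like pot, on top of the unit, origin centre of underside.
- pot_c: Bystander: a like pot on the table, on the left, origin centre of underside.
There are look-alikes about, which are no part of the job. Leave any green look-alike of the stapler alone.

How it is judged:
By the outcome, as a careful person would: the job done as asked, in the order asked, and still so for the second after the job is handed in, with the robot touching nothing.
It also fails if it takes over 64 s, if anything falls off the work surface, if the arm or the gripper's body presses on something with over 40 N, if the wrist force passes 120 N, or if a joint passes its speed limit or range.

## Working session

There is one attempt and no reset: what is moved stays moved. The work goes in short steps, Python scripts to look and compute and a tool call to move; the robot and the scene stay as the last step left them, time stands still between calls to the robot, and variables do not carry over. Pictures are saved under pics/ and viewed, about 8 in all and at most 12, crops included, and the job is handed in when it is done.

Besides the shell and the picture viewer there is one more tool, called after "Request:" as name([rows], argument=value, ...), one row to a line, values as JSON. drive_tool: Moves the arm, as the interface text tells. Its arguments: {"type":"object","properties":{"deltas":{"type":"array","items":{"type":"array"}},"force":{"type":"number"}},"required":["deltas"]}

```bash
mkdir -p pics; ls
cat > h.py <<'E'
import numpy as np, cv2
from scipy.spatial.transform import Rotation as R
from plant import r
def snap(n,f):
    st=r.get_state(); s=r.snapshot(n); cv2.imwrite('pics/'+f+'.png',s['color'][:,:,::-1])
    s['st']=st
    np.save('pics/'+f+'.npy',s,allow_pickle=True); return s
def load(f): return np.load('pics/'+f+'.npy',allow_pickle=True).item()
def ray(s,u,v):
    h=s['color'].shape[0]; f=h/2/np.tan(np.radians(s['fov_y'])/2)
    a,b=(u-s['cx']),(v-s['cy'])
    if 'extrinsics' in s:
        E=np.array(s['extrinsics']); d=np.array([a/f,-b/f,-1]); return -E[:3,:3].T@E[:3,3], E[:3,:3].T@d
    T=np.array(s['tool_from_camera']); rr=np.hypot(a,b); t=rr/f; k=np.sin(t)/max(rr,1e-9)
    d=np.array([a*k,-b*k,-np.cos(t)]); Q=R.from_quat(s['st']['eef_rot']).as_matrix()
    return Q@T[:3,3]+np.array(s['st']['tool_pos']), Q@T[:3,:3]@d
def onz(s,u,v,z):
    o,d=ray(s,u,v); return o+d*(z-o[2])/d[2]
E
python3 - <<'E'
from h import *
for n in ['scene','top']:
    s=snap(n,n); print(n,s['fov_y'],s['cx'],s['cy'],{k for k in s},np.round(ray(s,256,192),3).tolist())
st=r.get_state(); print(st); print(R.from_quat(st['eef_rot']).as_matrix().round(3), r.tip_reach)
a=np.hstack([load('scene')['color'],load('top')['color']])
E
python3 -c "
import cv2
for n in ['scene','top']: cv2.imwrite(f'pics/{n}_b.png',cv2.resize(cv2.imread(f'pics/{n}.png'),(800,600)))"
```

```text
pics
scene 46.091707450798296 247.65985114540217 189.6123010539636 {'cy', 'extrinsics', 'color', 'st', 'cx', 'fov_y'} [[1.21, 0.279, 1.213], [-0.496, -0.164, -0.853]]
top 49.85440254695078 253.6598105163265 189.96996935908444 {'cy', 'extrinsics', 'color', 'st', 'cx', 'fov_y'} [[0.276, 0.024, 1.477], [0.191, 0.009, -0.982]]
{'clock': 0.1, 'q': array([-1.11820036,  0.68986034, -0.19452047,  1.56621871,  0.15730491,
        0.90249268, -0.21509841]), 'qd': array([-0.00166026, -0.00183011,  0.00047494, -0.00433801,  0.00018101,
       -0.00216036,  0.00130841]), 'joint_torque': array([-2.72344121e-03, -5.28493881e+01, -1.27156813e+00, -1.53833896e+01,
       -5.26372832e-02,  1.97081506e-03,  3.86775071e-05]), 'tool_pos': array([0.25398469, 0.5704818 , 0.24902073]), 'eef_rot': array([ 0.14640322,  0.69174067, -0.14751639,  0.69159226]), 'contact_force': array([-0.74592601,  0.82713431, -0.71847109]), 'moment': array([-0.02149175, -0.00423646, -0.06532307]), 'opening': 1.0025662966211777}
[[-0.001  0.407  0.914]
 [-0.001  0.914 -0.407]
 [-1.    -0.002  0.   ]] 0.011
```

View pics/scene_b.png

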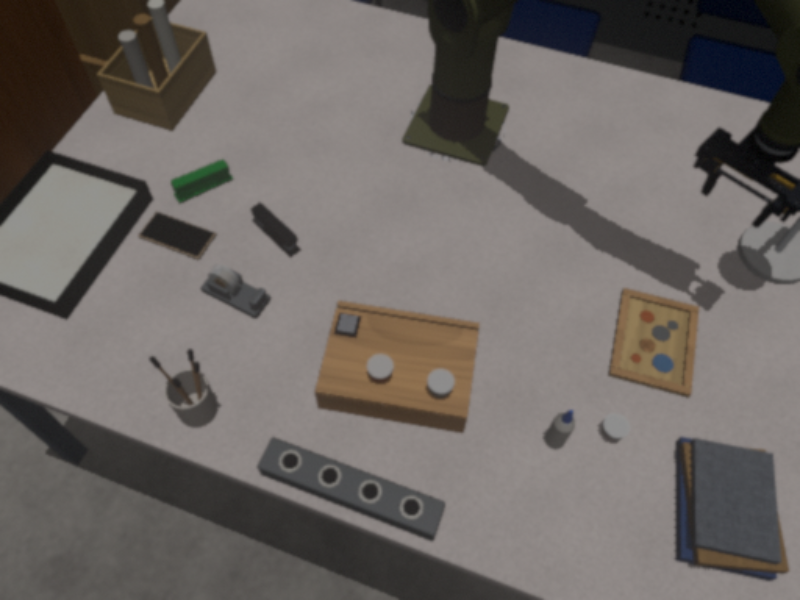

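View pics/top_b.png

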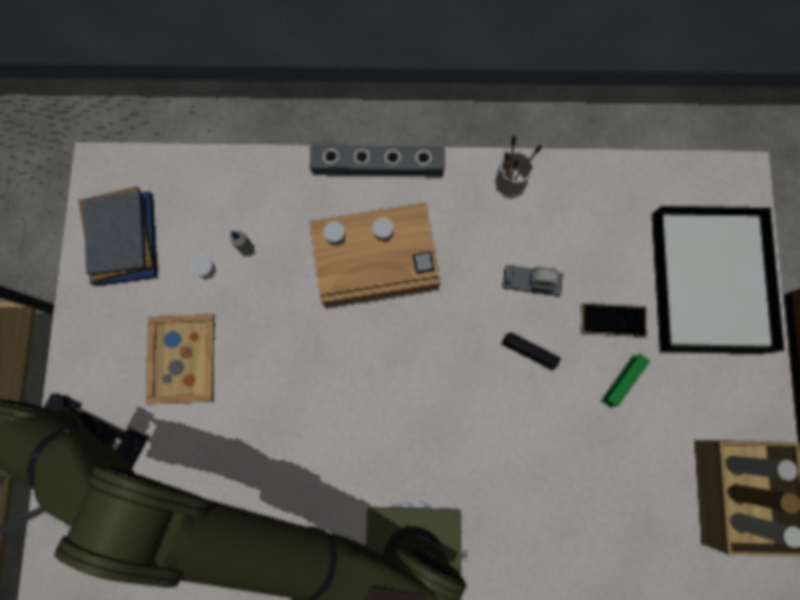

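The scene view (800x600) shows the unit at about (400,365), the plate at (348,324) and the stapler at (275,229). The top view shows the plate at (424,262), the black stapler at (531,350), the tape at (533,280), the phone at (614,320) and the green look-alike at (626,380).

Run:
```python
from h import *
def tri(p,q):
    A=[];b=[]
    for o,d in (p,q):
        d=d/np.linalg.norm(d);P=np.eye(3)-np.outer(d,d);A.append(P);b.append(P@o)
    x=np.linalg.lstsq(np.vstack(A),np.hstack(b),rcond=None)[0];return x
T=load('top');S=load('scene')
def dark(s,box,thr):
    x0,y0,x1,y1=box; g=s['color'][y0:y1,x0:x1].max(2); m=(g<thr).astype(np.uint8)
    c=max(cv2.findContours(m,0,1)[0],key=cv2.contourArea); (cx,cy),wh,a=cv2.minAreaRect(c)
    bp=cv2.boxPoints(((cx,cy),wh,a))+[x0,y0]; return np.array([cx+x0,cy+y0]),wh,bp
for s,box in ((T,(312,205,365,242)),(S,(155,125,197,168))):
    c,wh,bp=dark(s,box,70); print(c,wh); print([onz(s,*p,0.04)[:2].round(3).tolist() for p in bp], onz(s,*c,.03).round(3))
# unit top by wood saturation in top view
for n,s,box in(('top',T,(185,120,295,200)),('scene',S,(195,185,315,280))):
    x0,y0,x1,y1=box; hsv=cv2.cvtColor(s['color'][y0:y1,x0:x1],cv2.COLOR_RGB2HSV); m=(hsv[:,:,1]>80).astype(np.uint8)
    c=max(cv2.findContours(m,0,1)[0],key=cv2.contourArea); ap=cv2.approxPolyDP(c,4,True)[:,0]+[x0,y0]
    for p in ap: print(n,p,onz(s,*p,.076).round(3)[:2],onz(s,*p,.0).round(3)[:2])
k=.64
pl=tri(ray(T,424*k,262*k),ray(S,348*k,323*k));print('plate tri',pl, onz(T,424*k,262*k,.086),onz(S,348*k,323*k,.086))
big=[cv2.resize(s['color'][y:y+90,x:x+120],(800,600),interpolation=3) for s,x,y in((T,185,120),)]
cv2.imwrite('pics/u.png',big[0][:,:,::-1])
```

```text
[339.36901855 224.25188828] (37.58250427246094, 9.333520889282227)
[[0.461, -0.191], [0.49, -0.206], [0.431, -0.321], [0.403, -0.305]] [ 0.447 -0.258  0.03 ]
[175.75       146.74999809] (38.890869140625, 11.31370735168457)
[[0.446, -0.322], [0.406, -0.312], [0.476, -0.18], [0.513, -0.191]] [ 0.455 -0.255  0.03 ]
top [272 131] [ 0.77  -0.017] [ 0.797 -0.019]
top [199 142] [0.725 0.241] [0.749 0.253]
top [206 193] [0.542 0.209] [0.556 0.219]
top [278 184] [ 0.578 -0.04 ] [ 0.594 -0.043]
scene [217 193] [ 0.594 -0.047] [ 0.553 -0.068]
scene [204 258] [0.797 0.001] [ 0.769 -0.018]
scene [295 275] [0.755 0.246] [0.724 0.243]
scene [305 207] [0.547 0.21 ] [0.502 0.205]
plate tri [ 0.63393943 -0.01406168  0.08032824] [ 0.63313795 -0.01591982  0.086     ] [ 0.63633588 -0.01053847  0.086     ]
```

View pics/u.png

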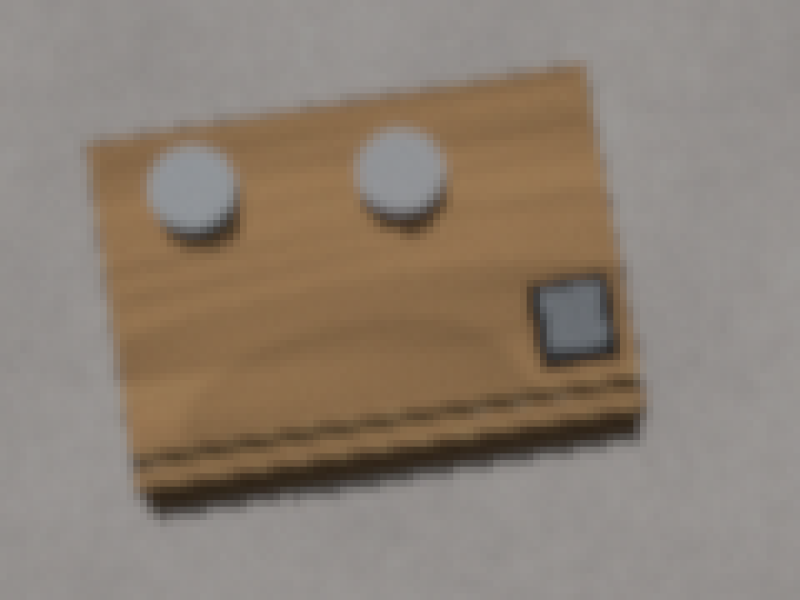

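Crop: the unit's top corners are at about (88,143), (583,65), (642,405) and (148,487), and the plate is at (574,318). Both views agree to a few mm, so I move above the plate.

Request:
drive_tool([
  [[-4.7,0,0],[0,0,0],0],
  [[-4.7,0,0],[0,0,0],0],
  [[-4.7,0,0],[0,0,0],0],
  [[-4.7,0,0],[0,0,0],0],
  [[-4.7,0,0],[0,0,0],0],
  [[-4.7,0,0],[0,0,0],0],
  [[-4.7,0,0],[0,0,0],0],
], force=20)

```text
clock: 0.68
tool_pos: [0.2541, 0.5706, 0.2493]
eef_rot: [-0.057, 0.705, 0.056, 0.705]
contact_force: [0.1, -0.7, 0.2]
opening: 0.497
```

Request:
drive_tool([
  [[0,0,0],[0,-2,0.9],0],
  [[0,0,0],[0,-3.6,1.6],0],
  [[0,0,0],[0,-3.6,1.6],0],
  [[0,0,0],[0,-3.6,1.6],0],
  [[0,0,0],[0,-3.6,1.6],0],
  [[0,0,0],[0,-3.6,1.6],0],
  [[0,0,0],[0,-3.6,1.6],0],
  [[0,0,0],[0,-3.6,1.6],0],
  [[0,0,0],[0,-3.6,1.6],0],
  [[0,0,0],[0,-3.6,1.6],0],
])

```text
clock: 1.52
tool_pos: [0.4591, 0.2529, 0.2495]
eef_rot: [-0.055, 0.705, 0.055, 0.705]
contact_force: [0.6, -0.3, -0.5]
opening: 0.009
```

Request:
drive_tool([
  [[0,0,0],[0,-3.6,1.6],0],
  [[0,0,0],[0,-3.6,1.6],0],
  [[0,0,0],[0,-3.6,1.6],0],
  [[0,0,0],[0,-3.6,1.6],0],
  [[0,0,0],[0,-3.6,1.6],0],
  [[0,0,0],[0,-3.6,1.6],0],
  [[0,0,0],[0,-3.6,1.6],0],
  [[0,0,0],[0,-2,1.0],0],
  [[0,0,0],[0,0,0],0],
  [[0,0,0],[0,0,0],0],
])

```text
clock: 2.35
tool_pos: [0.6212, 0.0033, 0.2489]
eef_rot: [-0.054, 0.705, 0.054, 0.705]
contact_force: [-0.7, 0.1, -0.6]
opening: 0.004
```

Run:
```python
from h import *
s=snap('wrist','w1'); st=s['st']; print(st['clock'],st['tool_pos'],R.from_quat(st['eef_rot']).as_matrix().round(3).tolist(),st['q'].round(2),st['contact_force'],st['opening'],s['fov_y'],np.array(s['tool_from_camera']).round(3).tolist())
cv2.imwrite('pics/w1b.png',cv2.resize(s['color'],(800,600),interpolation=3)[:,:,::-1])
T=load('top')
for p in ((88,143),(583,65),(642,405),(148,487)):
    print(onz(T,185+p[0]/6.667-.5,120+p[1]/6.667-.5,.076).round(4))
```

```text
2.35 [0.62124662 0.00330611 0.24888185] [[-0.001, -0.151, 0.988], [-0.0, 0.988, 0.151], [-1.0, 0.0, -0.001]] [ 0.15  0.71 -0.43  1.57  0.34  0.94  1.34] [-0.68664983  0.06700123 -0.56198245] 0.0036640338089368426 65.70646984690485 [[-0.0, 0.316, -0.949, -0.136], [1.0, 0.001, 0.0, -0.0], [0.001, -0.949, -0.316, -0.082], [0.0, 0.0, 0.0, 1.0]]
[0.7289 0.246  0.076 ]
[ 0.7768 -0.0167  0.076 ]
[ 0.5913 -0.0495  0.076 ]
[0.5432 0.2062 0.076 ]
```

View pics/w1b.png

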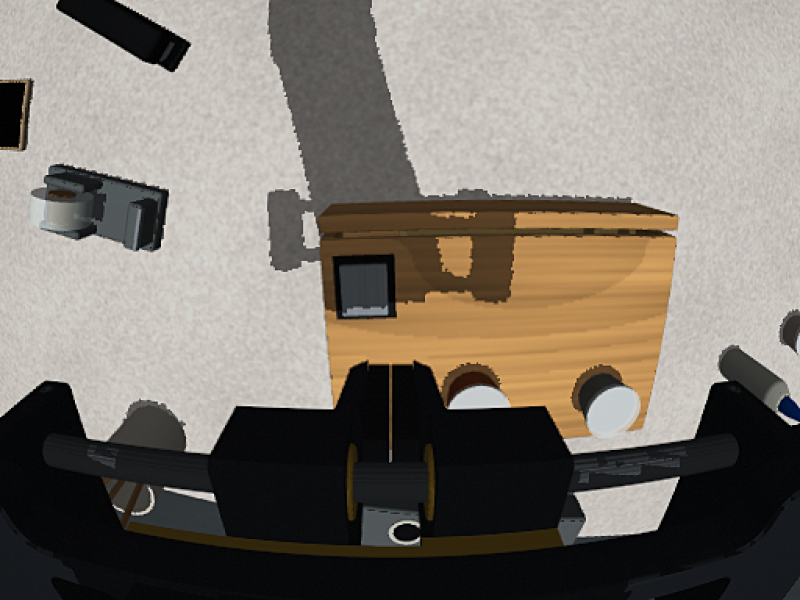

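The wrist view is sharp: the plate's corners are at about (334,257), (393,255), (396,317) and (340,319). The drawer front's top edge runs from (318,216) to (677,232) at the inside, and the stapler is at (125,30).

Run:
```python
from h import *
s=load('w1'); k=.64
P=[onz(s,u*k,v*k,.086) for u,v in((338,260),(392,257),(395,315),(342,317))]
for p in P: print(p.round(4))
c=np.mean(P,0);print('plate',c)
for n,(u,v) in dict(frontR=(318,216),frontL=(677,230),boardR=(322,240),boardL=(677,238),outR=(320,207),outL=(678,215)).items(): print(n,onz(s,u*k,v*k,.076).round(4))
y=np.radians(10); Rm=np.array([[np.cos(y),-np.sin(y)],[np.sin(y),np.cos(y)]])
print('unit c',c[:2]-Rm@[-.045,-.105])
for u,v in((60,5),(165,70),(189,40),(125,30)): print('stap',onz(s,u*k,v*k,.045).round(3))
```

```text
[ 0.6177 -0.0321  0.086 ]
[0.6104 0.003  0.086 ]
[0.6504 0.0112 0.086 ]
[ 0.6574 -0.0247  0.086 ]
plate [ 0.6339977  -0.01064014  0.086     ]
frontR [ 0.5919 -0.0501  0.076 ]
frontL [0.5546 0.2165 0.076 ]
boardR [ 0.6079 -0.0455  0.076 ]
boardL [0.5606 0.2184 0.076 ]
outR [ 0.5856 -0.0495  0.076 ]
outL [0.5431 0.214  0.076 ]
unit c [0.66008099 0.10057884]
stap [ 0.431 -0.315  0.045]
stap [ 0.495 -0.191  0.045]
stap [ 0.471 -0.174  0.045]
stap [ 0.461 -0.236  0.045]
```

Request:
drive_tool([
  [[0,0,0],[2,-0.8,0.5],0],
  [[0,0,0],[4,-0.8,0.5],0],
  [[0,0,0],[4,0,0],0],
  [[0,0,0],[3,0,0],0],
  [[0,0,0],[1.5,0,0],0],
  [[0,0,0],[0.3,0,0],0],
  [[0,0,0],[0.3,0,0],0],
  [[0,0,0],[0.3,0,0],0],
  [[0,0,0],[0,0,0],0],
])

```text
clock: 3.15
tool_pos: [0.6341, -0.0081, 0.0969]
eef_rot: [-0.055, 0.704, 0.056, 0.706]
contact_force: [-0.5, 0.2, 0.4]
opening: 0.007
```

Tip is at 0.086, just at the plate. Pressing.

Request:
drive_tool([
  [[0,0,0],[0.3,0,0],0],
  [[0,0,0],[0.25,0,0],0],
  [[0,0,0],[0.25,0,0],0],
  [[0,0,0],[0,0,0],0],
  [[0,0,0],[0,0,0],0],
])

```text
clock: 3.57
tool_pos: [0.6351, -0.0087, 0.0892]
eef_rot: [-0.055, 0.704, 0.055, 0.706]
contact_force: [0.7, 1.7, 8.6]
opening: 0.006
```

Run:
```python
from h import *
s=snap('top','t2'); T=load('top')
d=np.abs(s['color'].astype(int)-T['color']).sum(2)>90
print(d[190:225,200:285].sum())
cv2.imwrite('pics/t2b.png',cv2.resize(s['color'][100:250,150:350],(800,600),interpolation=3)[:,:,::-1])
```

```text
1014
```

Request:
drive_tool([
  [[0,0,0],[-2,0,0],0],
  [[0,0,0],[-4,0,0],0],
  [[0,0,0],[-4,0,0],0],
  [[0,0,0],[-4,0,-2],8.8],
  [[0,0,0],[-3,0,-4],8.8],
  [[0,0,0],[0,0,-4],8.8],
  [[0,0,0],[0,0,-2],8.8],
  [[0,0,0],[0,0,0],8.8],
  [[0,0,0],[0,0,0],8.8],
])

```text
clock: 4.37
tool_pos: [0.5223, -0.0274, 0.2503]
eef_rot: [-0.055, 0.705, 0.054, 0.705]
contact_force: [1.1, 1.1, -0.6]
opening: 0.436
```

Run:
```python
from h import *
s=snap('wrist','w2'); print(s['st']['tool_pos'],s['st']['clock'])
cv2.imwrite('pics/w2b.png',cv2.resize(s['color'],(800,600),interpolation=3)[:,:,::-1])
```

```text
[ 0.52231935 -0.02739186  0.2503316 ] 4.3667
```

View pics/w2b.png

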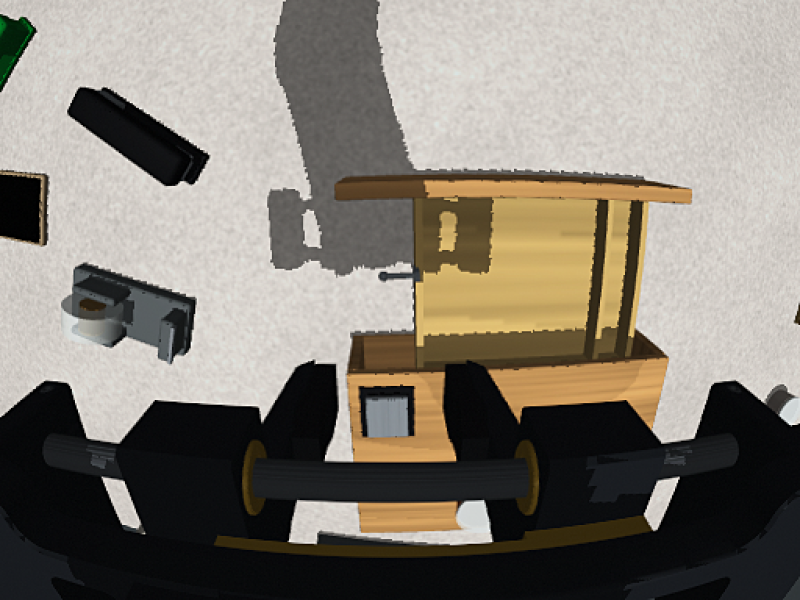

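Drawer is out: the long bay lies between the side wall at about x=424 and the divider at about x=592 (rows 198–335). The stapler runs from (78,98) to (188,172).

Run:
```python
from h import *
s=load('w2'); k=.64
g=s['color'][40:130,40:140].max(2); m=(g<60).astype(np.uint8)
c=max(cv2.findContours(m,0,1)[0],key=cv2.contourArea)+np.array([40,40])
for z in(.0,.045):
    W=np.array([onz(s,*p[0],z)[:2] for p in c]).astype(np.float32)*1000
    (cx,cy),wh,a=cv2.minAreaRect(W); b=cv2.boxPoints(((cx,cy),wh,a)); print(z,cx,cy,wh,a); print(b.round(0).tolist())
for n,u,v,z in (('wallFront',425,200,.033),('wallBoard',425,335,.033),('divFront',600,200,.033),('divBoard',590,335,.033),('divBoardfloor',588,335,.011),('frontoutR',336,183,.076),('frontoutL',690,190,.076),('boardR',350,372,.076),('boardL',667,357,.076),('floorwallfront',425,200,.011)):
    print(n,onz(s,u*k,v*k,z).round(4))
P=np.mean([onz(s,u*k,v*k,.086) for u,v in((362,388),(412,390),(412,435),(365,437))],0);print('plate',P)
```

```text
0.0 448.63134765625 -276.1270446777344 (163.29156494140625, 45.17872619628906) 63.24580001831055
[[392.0, -339.0], [432.0, -359.0], [506.0, -213.0], [465.0, -193.0]]
0.045 447.7789306640625 -248.58212280273438 (144.24856567382812, 39.90998077392578) 63.24583053588867
[[397.0, -304.0], [433.0, -322.0], [498.0, -193.0], [462.0, -175.0]]
wallFront [ 0.4764 -0.0078  0.033 ]
wallBoard [0.5855 0.0115 0.033 ]
divFront [0.4491 0.1337 0.033 ]
divBoard [0.5651 0.1574 0.033 ]
divBoardfloor [0.5731 0.1676 0.011 ]
frontoutR [ 0.4697 -0.072   0.076 ]
frontoutL [0.4222 0.1901 0.076 ]
boardR [ 0.6064 -0.045   0.076 ]
boardL [0.5601 0.2156 0.076 ]
floorwallfront [ 0.4786 -0.0057  0.011 ]
plate [ 0.63213446 -0.01226667  0.086     ]
```

Request:
drive_tool([
  [[0,0,0],[0,-3.5,-1.75],8.8],
  [[0,0,0],[0,-3.5,-1.75],8.8],
  [[0,0,0],[0,-3.5,-1.75],8.8],
  [[0,0,0],[0,-3.5,-1.75],8.8],
  [[0,0,0],[0,-3.5,-1.75],8.8],
  [[0,0,0],[0,-3.5,-1.75],8.8],
  [[0,0,0],[0,0,0],8.8],
  [[0,0,0],[0,0,0],8.8],
])

```text
clock: 5.08
tool_pos: [0.4518, -0.2535, 0.2493]
eef_rot: [-0.053, 0.705, 0.053, 0.705]
contact_force: [1.4, 0.8, -0.4]
opening: 0.995
```

Request:
drive_tool([
  [[-6.8,0,0],[0,0,0],8.8],
  [[-6.8,0,0],[0,0,0],8.8],
  [[-6.8,0,0],[0,0,0],8.8],
  [[-6.8,0,0],[0,0,0],8.8],
  [[-6.8,0,0],[0,0,0],8.8],
  [[-6.8,0,0],[0,0,0],8.8],
  [[-6.8,0,0],[0,0,0],8.8],
  [[-6.8,0,0],[0,0,0],8.8],
  [[0,0,0],[3,0,0],8.8],
  [[0,0,0],[2,0,0],8.8],
  [[0,0,0],[0,0,0],8.8],
])

```text
clock: 6.0
tool_pos: [0.4511, -0.2483, 0.1968]
eef_rot: [-0.37, 0.602, 0.374, 0.601]
contact_force: [-1.0, 0.7, 0.4]
opening: 1.0
```

Run:
```python
from h import *
s=snap('wrist','w3'); st=s['st'];print(st['tool_pos'],st['clock'],R.from_quat(st['eef_rot']).as_matrix().round(3).tolist(),st['q'].round(2),st['opening'])
cv2.imwrite('pics/w3b.png',cv2.resize(s['color'],(800,600),interpolation=3)[:,:,::-1])
```

```text
[ 0.45114355 -0.24830975  0.19681394] 6.0 [[-0.005, -0.895, 0.447], [0.004, 0.447, 0.895], [-1.0, 0.006, 0.001]] [ 0.83  0.7  -0.69  1.93  0.64  0.75  2.44] 0.9997897811359343
```

View pics/w3b.png

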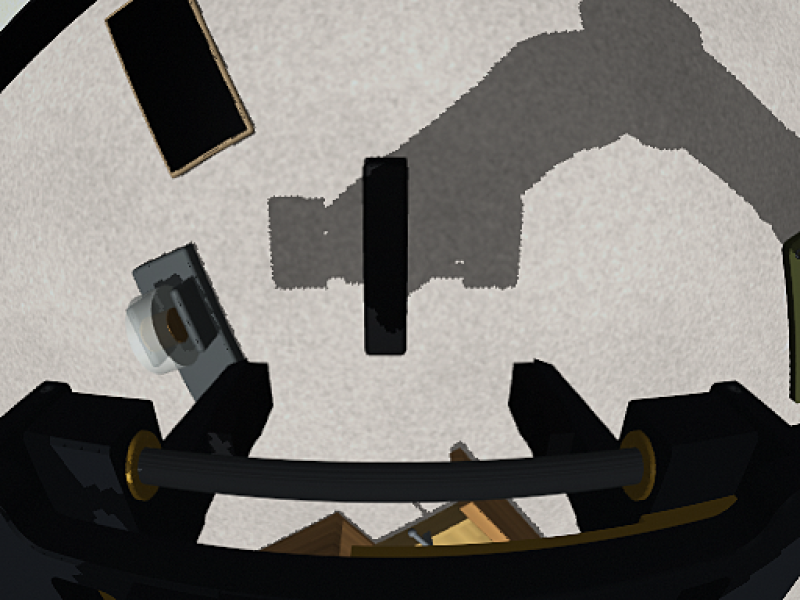

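The stapler is upright at about (386,255), spanning rows 157–353, and runs parallel to the image columns, so the jaws are aligned with it. Tape and phone are clear.

Run:
```python
from h import *
s=load('w3'); k=.64; st=s['st']; Q=R.from_quat(st['eef_rot']).as_matrix()
def tl(u,v,z): return (Q.T@(onz(s,u*k,v*k,z)-st['tool_pos'])*100).round(2)
for z in(.0,.045):
  for u,v in((364,158),(407,158),(366,354),(405,354),(364,255),(408,255)): print(z,u,v,tl(u,v,z))
```

```text
0.0 364 158 [19.66 -1.85 -7.5 ]
0.0 407 158 [19.68  1.18 -7.49]
0.0 366 354 [19.68 -1.93  7.59]
0.0 405 354 [19.7   1.16  7.6 ]
0.0 364 255 [19.67 -1.93 -0.41]
0.0 408 255 [19.69  1.3  -0.4 ]
0.045 364 158 [15.16 -1.6  -7.59]
0.045 407 158 [15.18  1.02 -7.58]
0.045 366 354 [15.18 -1.67  5.45]
0.045 405 354 [15.19  0.99  5.46]
0.045 364 255 [15.17 -1.67 -1.47]
0.045 408 255 [15.19  1.12 -1.46]
```

Request:
drive_tool([
  [[0,0,0],[2,-0.3,-0.95],7],
  [[0,0,0],[4,0,0],7],
  [[0,0,0],[4,0,0],7],
  [[0,0,0],[3.5,0,0],7],
  [[0,0,0],[2,0,0],7],
  [[0,0,0],[1.1,0,0],7],
  [[0,0,0],[0,0,0],7],
  [[0,0,0],[0,0,0],7],
])

```text
clock: 6.72
tool_pos: [0.4519, -0.2596, 0.0346]
eef_rot: [-0.372, 0.601, 0.371, 0.602]
contact_force: [0.6, -0.7, 0.6]
opening: 0.794
```

Request:
drive_tool([
  [[0,0,0],[0,0,0],1.5],
  [[0,0,0],[0,0,0],1.5],
  [[0,0,0],[0,0,0],1.5],
  [[0,0,0],[0,0,0],1.5],
  [[0,0,0],[0,0,0],1.5],
  [[0,0,0],[0,0,0],1.5],
  [[0,0,0],[0,0,0],1.5],
], force=30)

```text
clock: 7.3
tool_pos: [0.4498, -0.2601, 0.0341]
eef_rot: [-0.371, 0.602, 0.371, 0.602]
contact_force: [-0.8, -0.3, 3.8]
opening: 0.314
```

Request:
drive_tool([
  [[0,0,0],[-1,0,0],1.5],
  [[0,0,0],[-2.5,0,0],1.5],
  [[0,0,0],[-3.5,0,0],1.5],
  [[0,0,0],[-3.5,0,0],1.5],
  [[0,0,0],[-3,0,0],1.5],
  [[0,0,0],[-1.5,0,0],1.5],
  [[3,0,0],[0,0,0],1.5],
  [[6,0,0],[0,0,0],1.5],
  [[6.5,0,0],[0,0,0],1.5],
  [[6.5,0,0],[0,0,0],1.5],
  [[6.5,0,0],[0,0,0],1.5],
  [[6.5,0,0],[0,0,0],1.5],
])

```text
clock: 8.3
tool_pos: [0.4497, -0.2599, 0.1844]
eef_rot: [-0.171, 0.686, 0.171, 0.686]
contact_force: [-0.2, -0.2, -1.3]
opening: 0.314
```

Request:
drive_tool([
  [[6.5,0,0],[0,0,0],1.5],
  [[6.5,0,0],[0,0,0],1.5],
  [[6.5,0,0],[0,0,0],1.5],
  [[6.5,0,0],[0,0,0],1.5],
  [[6.5,0,0],[0,0,0],1.5],
  [[6.5,0,0],[0,0,0],1.5],
  [[6.5,0,0],[0,0,0],1.5],
  [[6.5,0,0],[0,0,0],1.5],
  [[6.5,0,0],[0,0,0],1.5],
  [[6.5,0,0],[0,0,0],1.5],
  [[6.5,0,0],[0,0,0],1.5],
  [[6.5,0,0],[0,0,0],1.5],
])

```text
clock: 9.3
tool_pos: [0.4499, -0.2595, 0.1843]
eef_rot: [0.299, 0.641, -0.298, 0.641]
contact_force: [-0.8, -0.4, -2.2]
opening: 0.318
```

Request:
drive_tool([
  [[6.5,0,0],[0,0,0],1.5],
  [[6.5,0,0],[0,0,0],1.5],
  [[6.5,0,0],[0,0,0],1.5],
  [[6.5,0,0],[0,0,0],1.5],
  [[4,0,0],[0,0,0],1.5],
  [[0,0,0],[0,0,0],1.5],
])

```text
clock: 9.8
tool_pos: [0.4501, -0.2593, 0.1843]
eef_rot: [0.454, 0.543, -0.453, 0.542]
contact_force: [-0.0, -0.4, -2.1]
opening: 0.316
```

Run:
```python
from h import *
st=r.get_state();Q=R.from_quat(st['eef_rot']).as_matrix();print(st['clock'],st['tool_pos'],Q.round(3).tolist(),st['q'].round(2),st['contact_force'],st['opening'],np.degrees(np.arctan2(Q[1,1],Q[0,1])))
print(Q.T@(np.array([.518,.078,.21])-st['tool_pos'])*100)
```

```text
9.8 [ 0.45013937 -0.25934574  0.18425061] [[0.0, 0.984, 0.178], [0.001, 0.178, -0.984], [-1.0, 0.0, -0.001]] [ 0.41  0.65  0.04  1.95 -0.05  0.54  0.66] [-0.03814303 -0.36997867 -2.13732003] 0.31587487295593636 10.25594920054784
[ -2.53440591  12.68460216 -31.99031244]
```

Request:
drive_tool([
  [[0,0,0],[0,0.7,-1.8],1.5],
  [[0,0,0],[0,1.4,-3.5],1.5],
  [[0,0,0],[0,1.4,-3.5],1.5],
  [[0,0,0],[0,1.4,-3.5],1.5],
  [[0,0,0],[0,1.4,-3.5],1.5],
  [[0,0,0],[0,1.4,-3.5],1.5],
  [[0,0,0],[0,1.4,-3.5],1.5],
  [[0,0,0],[0,1.4,-3.5],1.5],
  [[0,0,0],[0,1.4,-3.5],1.5],
  [[0,0,0],[0,0.8,-2.2],1.5],
  [[0,0,0],[0,0,0],1.5],
  [[0,0,0],[0,0,0],1.5],
])

```text
clock: 10.8
tool_pos: [0.5175, 0.0796, 0.184]
eef_rot: [0.452, 0.545, -0.451, 0.544]
contact_force: [-0.2, -0.2, -0.9]
opening: 0.316
```

Run:
```python
from h import *
s=snap('wrist','w4'); st=s['st'];Q=R.from_quat(st['eef_rot']).as_matrix();print(st['tool_pos'],st['q'].round(2),np.degrees(np.arctan2(Q[1,1],Q[0,1])))
cv2.imwrite('pics/w4b.png',cv2.resize(s['color'],(800,600),interpolation=3)[:,:,::-1])
```

```text
[0.51752879 0.07963117 0.1839941 ] [-0.32  0.66  0.13  1.95 -0.16  0.54  0.11] 10.656696332764936
```

View pics/w4b.png

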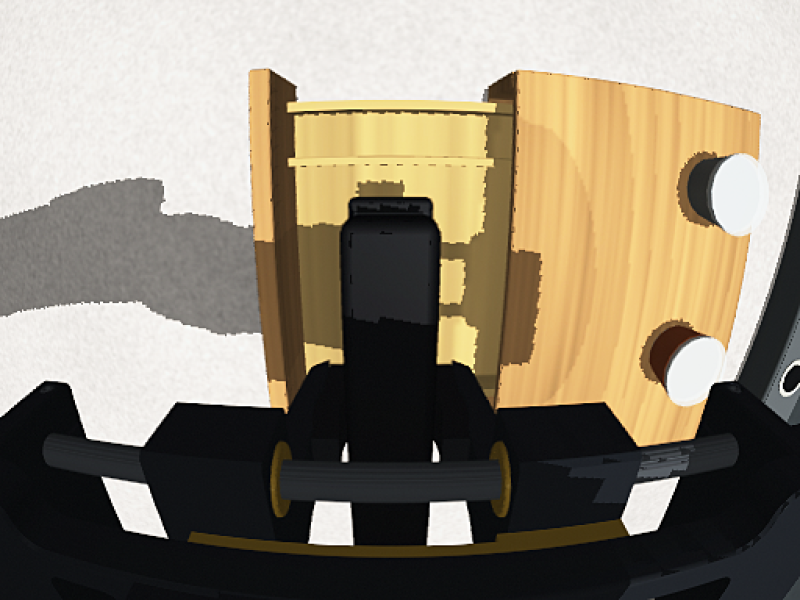

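The view shows the stapler's end at about (390,200). The divider's bay-side edge is at row 165, the drawer front's inner top edge at column 270 and the board's edge at column 517.

Run:
```python
from h import *
s=load('w4'); k=.64; st=s['st']; Q=R.from_quat(st['eef_rot']).as_matrix()
def tl(u,v,z): return (Q.T@(onz(s,u*k,v*k,z)-st['tool_pos'])*100).round(2)
print('div',tl(300,166,.033),tl(480,166,.033),tl(300,166,.011)); print('outer wall',tl(300,112,.033))
print('stapler end',tl(390,197,.158),tl(390,220,.2), 'sides',tl(342,260,.195),tl(439,260,.195))
print('front in',tl(270,80,.076),tl(285,300,.076),tl(274,330,.076),'front out',tl(249,72,.076),tl(262,330,.076)); print('board',tl(518,72,.076),tl(512,200,.076),tl(500,390,.076))
```

```text
div [15.11 -5.52 -7.22] [15.11  5.58 -7.21] [17.31 -5.94 -7.14]
outer wall [ 15.12  -5.45 -10.6 ]
stapler end [ 2.61  0.03 -6.51] [-1.59  0.03 -6.35] sides [-1.09 -1.3  -5.16] [-1.09  1.39 -5.16]
front in [ 10.82  -6.23 -12.08] [10.8  -5.89  0.04] [10.8  -6.7   1.87] front out [ 10.82  -7.39 -12.62] [10.8  -7.43  1.88]
board [ 10.82   6.74 -12.54] [10.81  6.57 -5.6 ] [10.79  6.76  5.88]
```

Request:
drive_tool([
  [[0,0,0],[1.5,0.1,0.5],1.5],
  [[0,0,0],[3,0,0],1.5],
  [[0,0,0],[3,0,0],1.5],
  [[0,0,0],[3,0,0],1.5],
  [[0,0,0],[1.5,0,0],1.5],
  [[0,0,0],[0.8,0,0],1.5],
  [[0,0,0],[0.4,0,0],1.5],
  [[0,0,0],[0.3,0,0],1.5],
  [[0,0,0],[0,0,0],1.5],
  [[0,0,0],[0,0,0],1.5],
])

```text
clock: 11.68
tool_pos: [0.5204, 0.0725, 0.0499]
eef_rot: [0.454, 0.542, -0.453, 0.543]
contact_force: [-0.8, -1.2, -1.8]
opening: 0.316
```

Request:
drive_tool([
  [[0,0,0],[0.15,0,0],1.5],
  [[0,0,0],[0.15,0,0],1.5],
  [[0,0,0],[0.1,0,0],1.5],
  [[0,0,0],[0.1,0,0],1.5],
  [[0,0,0],[0,0,0],1.5],
])

```text
clock: 12.1
tool_pos: [0.52, 0.0728, 0.045]
eef_rot: [0.453, 0.543, -0.453, 0.543]
contact_force: [-1.8, 0.2, 8.9]
opening: 0.317
```

On the floor (height matches, force rose). Release and rise.

Request:
drive_tool([
  [[0,0,0],[0,0,0],5],
  [[0,0,0],[0,0,0],5],
  [[0,0,0],[0,0,0],5],
  [[0,0,0],[0,0,0],5],
  [[0,0,0],[-1,0,0],5],
  [[0,0,0],[-3,0,0],5],
  [[0,0,0],[-4,0,0],5],
  [[0,0,0],[-4,0,0],5],
  [[0,0,0],[-3,0,0],5],
  [[0,0,0],[0,0,0],5],
])

```text
clock: 12.93
tool_pos: [0.523, 0.0729, 0.2001]
eef_rot: [0.456, 0.54, -0.45, 0.545]
contact_force: [0.4, -0.6, -0.1]
opening: 0.567
```

Request:
drive_tool([
  [[-4,0,0],[0,0,0],0],
  [[-7,0,0],[0,0,0],0],
  [[-7,0,0],[0,0,0],0],
  [[-7,0,0],[0,0,0],0],
  [[-7,0,0],[0,0,0],0],
  [[-7,0,0],[0,0,0],0],
  [[-7,0,0],[0,0,0],0],
  [[-7,0,0],[0,0,0],0],
  [[-7,0,0],[0,0,0],0],
  [[-7,0,0],[0,0,0],0],
  [[-7,0,0],[0,0,0],0],
  [[-7,0,0],[0,0,0],0],
])

```text
clock: 13.93
tool_pos: [0.5192, 0.0724, 0.1938]
eef_rot: [-0.01, 0.707, 0.01, 0.707]
contact_force: [-1.3, -1.7, 0.7]
opening: 0.005
```

Request:
drive_tool([
  [[-7,0,0],[0,0,0],0],
  [[-2,0,0],[0,0,0],0],
  [[0,0,0],[0,0,-3],0],
  [[0,0,0],[0,0,-4],0],
  [[0,0,0],[0,0,-3],0],
  [[0,0,0],[0,0,0],0],
  [[0,0,0],[0,0,0],0],
])

```text
clock: 14.52
tool_pos: [0.4197, 0.0542, 0.1941]
eef_rot: [-0.063, 0.705, 0.063, 0.704]
contact_force: [0.1, -0.3, -0.2]
opening: 0.009
```

Run:
```python
from h import *
s=snap('wrist','w5'); st=s['st'];Q=R.from_quat(st['eef_rot']).as_matrix();print(st['clock'],st['tool_pos'],st['q'].round(2),np.degrees(np.arctan2(Q[1,1],Q[0,1])))
cv2.imwrite('pics/w5b.png',cv2.resize(s['color'],(800,600),interpolation=3)[:,:,::-1])
```

```text
14.5167 [0.41974447 0.05424747 0.19414206] [-0.05  0.55 -0.28  2.2   0.36  0.43  1.13] 100.23338609079354
```

View pics/w5b.png

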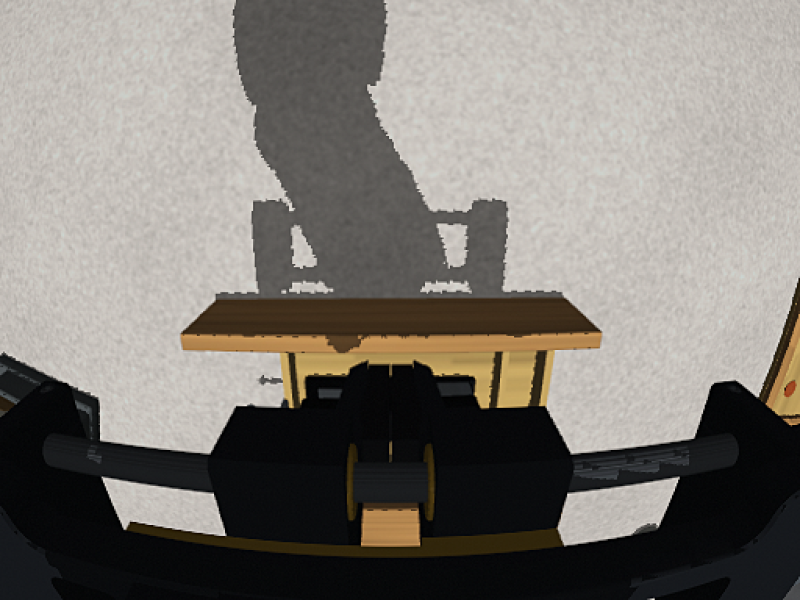

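The drawer front's face edge is at row 335, with the stapler seen in the bay through the fingers at (385,385). I back off and go down in front of the face.

Request:
drive_tool([
  [[0,0,0],[0,0,-2],0],
  [[0,0,0],[2,0,0],0],
  [[0,0,0],[4,0,0],0],
  [[0,0,0],[4,0,0],0],
  [[0,0,0],[2.5,0,0],0],
  [[0,0,0],[1.4,0,0],0],
  [[0,0,0],[0,0,0],0],
  [[0,0,0],[0,0,0],0],
])

```text
clock: 15.23
tool_pos: [0.4048, 0.0509, 0.0843]
eef_rot: [-0.065, 0.706, 0.063, 0.703]
contact_force: [0.1, -0.5, -0.6]
opening: 0.004
```

Request:
drive_tool([
  [[0,0,0],[0,0,0],0],
  [[0,0,0],[0,0,0],0],
])

```text
clock: 15.4
tool_pos: [0.4042, 0.0505, 0.0855]
eef_rot: [-0.064, 0.705, 0.062, 0.703]
contact_force: [-0.8, 0.2, -0.2]
opening: 0.004
```

Run:
```python
from h import *
st=r.get_state();print(st['clock'],st['tool_pos'],st['q'].round(3),R.from_quat(st['eef_rot']).as_matrix().round(3).tolist())
```

```text
15.4 [0.40420919 0.05051401 0.08548852] [-0.212  0.784 -0.044  2.334  0.879  0.044  0.628] [[-0.003, -0.178, 0.984], [-0.003, 0.984, 0.178], [-1.0, -0.003, -0.003]]
```

The wrist joint is at its lower limit this close in. I go a little forward, tilt the fingertips slightly toward the robot, and continue down.

Request:
drive_tool([
  [[0,0,0],[0,0,0.8],0],
  [[0,4,0],[0,0,0],0],
  [[0,4,0],[0,0,0],0],
  [[0,0,0],[0.8,0,0],0],
  [[0,0,0],[0.8,0,0],0],
  [[0,0,0],[0.8,0,0],0],
  [[0,0,0],[0,0,0],0],
])

```text
clock: 15.98
tool_pos: [0.4078, 0.0506, 0.0599]
eef_rot: [-0.069, 0.75, 0.058, 0.656]
contact_force: [0.0, 0.2, 0.2]
opening: 0.003
```

Run:
```python
from h import *
st=r.get_state();print(st['clock'],st['tool_pos'],st['q'].round(3),R.from_quat(st['eef_rot']).as_matrix().round(3).tolist(),st['contact_force'])
```

```text
15.9833 [0.40777015 0.05063644 0.05993542] [-0.028  0.868 -0.333  2.203  0.815  0.339  0.682] [[-0.131, -0.178, 0.975], [-0.027, 0.984, 0.176], [-0.991, -0.004, -0.133]] [0.04007799 0.18618354 0.24486392]
```

Request:
drive_tool([
  [[0,0,0],[-0.08,0,0.6],0],
  [[0,0,0],[-0.08,0,0.6],0],
  [[0,0,0],[-0.05,0,0.4],0],
  [[0,0,0],[-0.05,0,0.4],0],
  [[0,0,0],[-0.08,0,0.6],0],
  [[0,0,0],[-0.1,0,0.8],0],
  [[0,0,0],[-0.1,0,0.8],0],
  [[0,0,0],[-0.1,0,0.8],0],
  [[0,0,0],[-0.1,0,0.8],0],
  [[0,0,0],[-0.1,0,0.8],0],
  [[0,0,0],[-0.1,0,0.8],0],
  [[0,0,0],[-0.1,0,0.8],0],
])

```text
clock: 16.98
tool_pos: [0.4871, 0.0653, 0.0598]
eef_rot: [-0.07, 0.751, 0.058, 0.654]
contact_force: [-6.8, -0.5, 7.8]
opening: 0.007
```

Run:
```python
from h import *
s=snap('wrist','w6'); st=s['st'];print(st['clock'],st['tool_pos'],st['contact_force'])
cv2.imwrite('pics/w6b.png',cv2.resize(s['color'],(800,600),interpolation=3)[:,:,::-1])
```

```text
16.9833 [0.48713747 0.06534006 0.05981503] [-6.7503493  -0.52025723  7.84873571]
```

View pics/w6b.png

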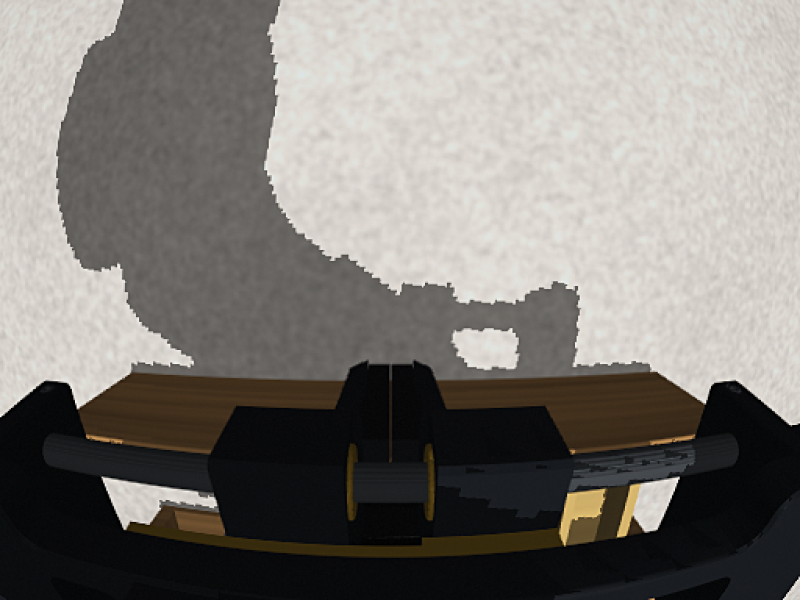

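Contact is steady and the drawer is sliding in (fingers against the front at (390,380)). Continue pushing.

Request:
drive_tool([
  [[0,0,0],[-0.1,0,0.7],0],
  [[0,0,0],[-0.1,0,0.8],0],
  [[0,0,0],[-0.1,0,0.8],0],
  [[0,0,0],[-0.1,0,0.8],0],
  [[0,0,0],[-0.1,0,0.7],0],
  [[0,0,0],[-0.08,0,0.6],0],
  [[0,0,0],[-0.06,0,0.4],0],
  [[0,0,0],[-0.06,0,0.4],0],
])

```text
clock: 17.7
tool_pos: [0.5363, 0.0744, 0.0597]
eef_rot: [-0.07, 0.753, 0.057, 0.652]
contact_force: [-12.4, -0.4, 12.0]
opening: 0.006
```

Request:
drive_tool([
  [[0,0,0],[-0.04,0,0.3],0],
  [[0,0,0],[-0.04,0,0.3],0],
  [[0,0,0],[-0.04,0,0.3],0],
  [[0,0,0],[0,0,0],0],
])

```text
clock: 18.03
tool_pos: [0.5416, 0.0755, 0.0597]
eef_rot: [-0.071, 0.755, 0.057, 0.649]
contact_force: [-16.7, -2.7, 15.8]
opening: 0.006
```

Request:
drive_tool([
  [[0,0,0],[-0.05,0,0.35],0],
  [[0,0,0],[-0.05,0,0.35],0],
  [[0,0,0],[0,0,0],0],
])

```text
clock: 18.28
tool_pos: [0.5533, 0.0776, 0.0597]
eef_rot: [-0.07, 0.752, 0.058, 0.653]
contact_force: [-7.0, 0.6, 5.0]
opening: 0.003
```

Run:
```python
from h import *
s=snap('scene','s2'); st=s['st'];print(st['tool_pos'],st['contact_force'])
c=s['color'][150:300,170:370]; cv2.imwrite('pics/s2b.png',cv2.resize(c,(800,600),interpolation=3)[:,:,::-1])
```

```text
[0.55330873 0.07759544 0.05972441] [-7.04445455  0.57826795  4.99351224]
```

View pics/s2b.png

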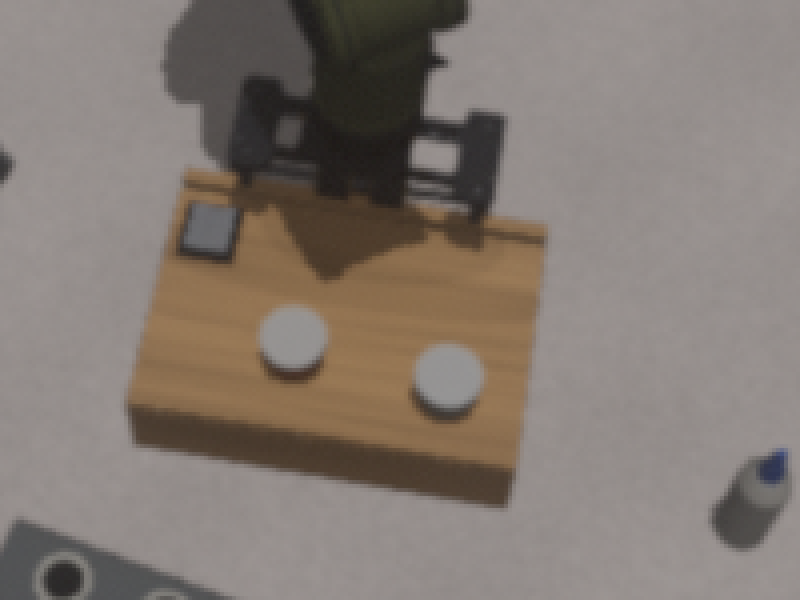

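The drawer looks shut or nearly so (gap line from (185,180) to (545,240)). A final few mm to catch the latch.

Request:
drive_tool([
  [[0,0,0],[-0.03,0,0.2],0],
  [[0,0,0],[-0.03,0,0.2],0],
  [[0,0,0],[0,0,0],0],
])

```text
clock: 18.58
tool_pos: [0.5581, 0.0785, 0.0597]
eef_rot: [-0.069, 0.751, 0.058, 0.654]
contact_force: [-7.0, -0.5, 5.6]
opening: 0.004
```

Request:
drive_tool([
  [[0,0,0],[-0.03,0,0.2],0],
  [[0,0,0],[-0.03,0,0.2],0],
  [[0,0,0],[0,0,0],0],
])

```text
clock: 18.83
tool_pos: [0.5592, 0.0787, 0.0597]
eef_rot: [-0.07, 0.753, 0.057, 0.651]
contact_force: [-11.8, -0.7, 10.4]
opening: 0.003
```

Request:
drive_tool([
  [[0,0,0],[-0.03,0,0.2],0],
  [[0,0,0],[-0.03,0,0.2],0],
  [[0,0,0],[0,0,0],0],
])

```text
clock: 19.08
tool_pos: [0.5593, 0.0786, 0.0597]
eef_rot: [-0.071, 0.756, 0.057, 0.648]
contact_force: [-20.1, -3.3, 15.5]
opening: 0.008
```

Request:
drive_tool([
  [[0,0,0],[-0.03,0,0.2],0],
  [[0,0,0],[-0.03,0,0.2],0],
  [[0,0,0],[0,0,0],0],
])

```text
clock: 19.33
tool_pos: [0.5595, 0.0786, 0.0598]
eef_rot: [-0.072, 0.758, 0.056, 0.645]
contact_force: [-27.2, -2.9, 19.6]
opening: 0.007
```

Request:
drive_tool([
  [[0,0,0],[0.05,0,-0.4],0],
  [[0,0,0],[0.05,0,-0.4],0],
  [[0,0,0],[0.06,0,-0.5],0],
  [[0,0,0],[0.06,0,-0.5],0],
  [[0,0,0],[0.15,0,-1.2],0],
  [[0,0,0],[0.25,0,-2],0],
  [[0,0,0],[0.25,0,-2],0],
  [[0,0,0],[-3,0,-2],0],
  [[0,0,0],[-4,0,0],0],
  [[0,0,0],[-4,0,0],0],
  [[0,0,0],[0,0,0],0],
])

```text
clock: 20.25
tool_pos: [0.5032, 0.0699, 0.1784]
eef_rot: [-0.068, 0.745, 0.059, 0.661]
contact_force: [0.4, 0.3, -0.8]
opening: -0.001
```

Run:
```python
from h import *
s=snap('wrist','w7'); st=s['st'];print(st['clock'],st['tool_pos'],st['contact_force'])
cv2.imwrite('pics/w7b.png',cv2.resize(s['color'],(800,600),interpolation=3)[:,:,::-1])
```

```text
20.25 [0.50324157 0.06994585 0.17843556] [ 0.39699804  0.2554554  -0.78136176]
```

View pics/w7b.png

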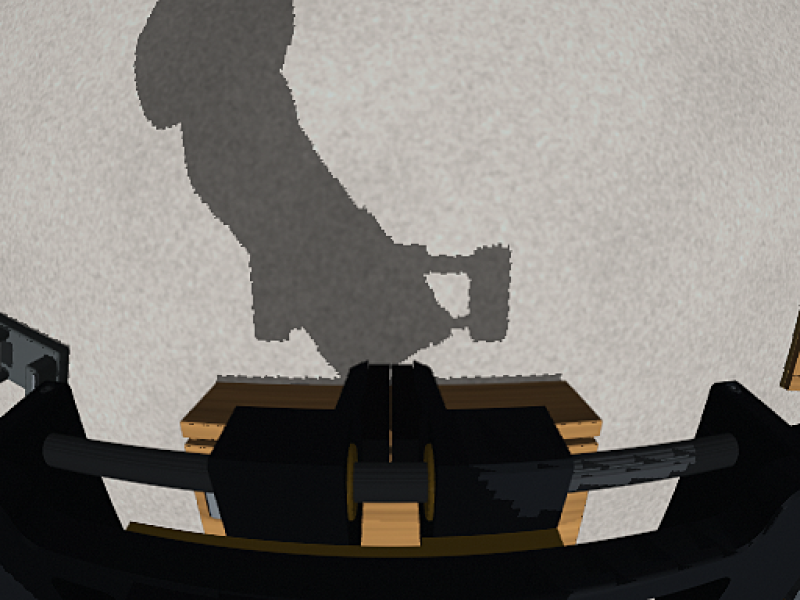

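The front stands shut against the board with a thin gap (rows 437–443) after letting go. I retreat and verify numerically.

Request:
drive_tool([
  [[0,0,0],[-4,0,0],0],
  [[0,0,0],[-4,0,-2],0],
  [[0,0,0],[0,4,-2],0],
  [[0,0,0],[0,4,0],0],
  [[0,0,0],[0,4,0],0],
  [[0,0,0],[0,4,0],0],
  [[0,0,0],[0,4,0],0],
  [[0,0,0],[0,4,0],0],
  [[0,0,0],[0,4,0],0],
  [[0,0,0],[0,4,0],0],
  [[0,0,0],[0,0,0],0],
  [[0,0,0],[0,0,0],0],
])

```text
clock: 21.3
tool_pos: [0.4135, 0.3781, 0.2517]
eef_rot: [-0.07, 0.75, 0.06, 0.655]
contact_force: [-0.0, -0.4, -0.2]
opening: 0.007
```

Run:
```python
from h import *
print(r.get_state()['tool_pos'])
s=snap('scene','s3');t=snap('top','t3')
for n,a,b,box in(('scene',load('scene'),s,(195,185,315,280)),('top',load('top'),t,(185,120,295,200))):
    for q in(a,b):
        x0,y0,x1,y1=box; hsv=cv2.cvtColor(q['color'][y0:y1,x0:x1],cv2.COLOR_RGB2HSV); m=(hsv[:,:,1]>80).astype(np.uint8)
        c=max(cv2.findContours(m,0,1)[0],key=cv2.contourArea); print(n,m.sum(),(cv2.approxPolyDP(c,4,True)[:,0]+[x0,y0]).tolist())
d=np.abs(t['color'].astype(int)-load('top')['color']).max(2)
im=np.vstack([np.hstack([cv2.resize(q['color'][110:250,40:430],(780,280)) ]) for q in (load('top'),t)])
cv2.imwrite('pics/cmp.png',im[:,:,::-1])
```

```text
[0.41352473 0.37808924 0.25169983]
scene 5826 [[217, 193], [204, 258], [295, 275], [305, 207]]
scene 5816 [[217, 193], [202, 249], [205, 259], [295, 275], [305, 207]]
top 3673 [[272, 131], [199, 142], [206, 193], [278, 184]]
top 3730 [[272, 131], [199, 142], [204, 195], [278, 184]]
```

View pics/cmp.png

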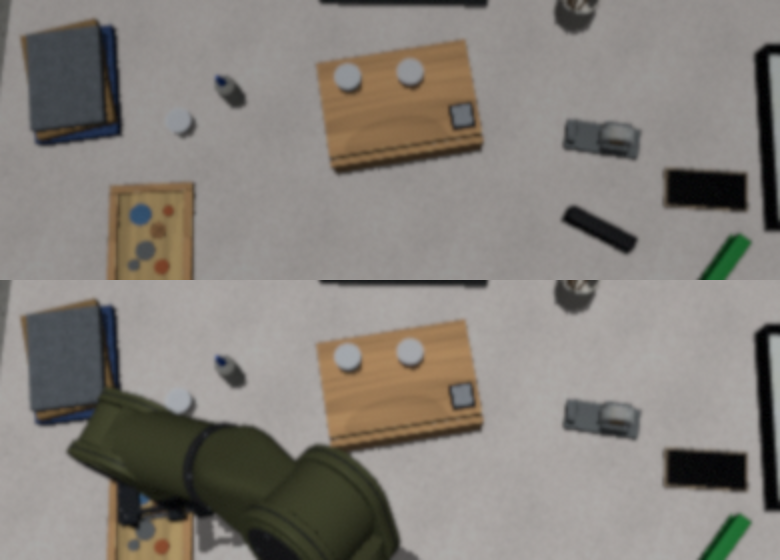

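The before/after top views match: the drawer outline is back at its shut corners ((206,193) and (278,184)) 2 s after letting go, the bystanders are unmoved, and the stapler is gone from the table.

```bash
python3 -c "
from plant import r
print(r.finish_job())"
```

```text
the job is handed in; nothing more can be done
None
```

The stapler is in the drawer's long bay, the drawer is shut, and I handed the job in at about 21 s of the 64 s allowed.

**What I did:**
- **Release:** I pressed the plate about 8 mm down at roughly 8.6 N, and the drawer came fully out.
- **Stapler:** I gripped it across its upper arm and turned it to lie along the bay. I set it down roughly mid-bay; contact came at the height expected for the drawer floor.
- **Closing:** I pushed the drawer front until it stopped moving, at about 27 N along the push (about 34 N in all), then backed off.

**Last checks:**
- About 2 s after I let go, the unit's outline in the scene and top views matched its shut outline from the start to within a pixel or two.
- In the top view the pots on the unit, the tape, phone, glue bottle and green look-alike were where they had been. The arm partly hid the picture panel and the pot on the left, but what showed was unmoved.

**Not checked, or not clean:**
- The stapler was last seen in the bay before closing, and only partly, past the fingers. I could not check its pose inside the shut drawer.
- Close to the robot the wrist joint reached its lower limit, so I pushed with the fingers tilted about 8°.
- During the push the drawer stuck and then jumped about 12 mm, and the stapler could have shifted a little then.

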